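# Set the circlip tweezers on the gap gauge

### The arm

A 7-joint arm with a two-finger parallel gripper is mounted at the origin on the work surface. World frame = base frame: x ahead of the robot, y to its left, z up, the work surface at z = 0. Lengths are in mm, angles in rad, forces in N, time in s.
With the tool pointing down it reaches from about 400 to 875 mm from the base axis. Payload 4.4 kg.
Tool frame: the origin (TCP) lies at the very end of the fingers, on their centre line; the grasp point (between the pads) lies 19 mm behind it; y points along the fingers, x is the direction in which the jaws open and shut, and the axes are right-handed (so a half turn about y gives the same grasp; the last joint's range is limited). The gripper opens to 85 mm and grips with 20 to 120 N. Pads are 22 mm wide; open, the fingers measure 114 mm over their backs; the gripper's body (76 mm by 85 mm) begins 54 mm behind the grasp point. The pads swing forward as they close: fully open they stand 13 mm farther back than shut.
Start: joints at [1.136, 0.628, 0.038, 1.517, -0.027, 0.996, -0.02], TCP at [234.351, -606.298, 231.313] pointing down, gripper open.
Joint ranges: [-3.06, 3.06], [-0.37, 2.12], [-1.25, 1.32], [0.18, 2.47], [-1.1, 4.24], [0.23, 1.98], [-2.94, 2.94]. Speed limits (rad/s): [2.57, 2.57, 3.14, 3.14, 3.14, 3.14, 3.14].

### API

Orientations are given as [roll, pitch, yaw] about the fixed x, y, z axes, in that order (R = Rz(yaw) Ry(pitch) Rx(roll)).
In Python, from cell import readout, eyes, finish_job gives the robot as it stands. The module is installed in compiled form; this text tells all that it offers.
- The arm moves only by the tool apply_moves, never from a script. Its argument "commands" is a list that holds one entry, the list of rows, each a list of 6 numbers: the shift along the tool's x, y, z in units of 0.04 m (1.0 is 0.04 m), then the turn, a rotation vector about the tool's x, y, z in units of 5 degrees (1.0 is 5 degrees). A call has 1 to 8 rows; each row shifts and turns the pose as measured when the row begins, along the tool's axes as they then stand; what a row does not reach is not made up. A row lasts 1/12 s, in which the tool goes at most 41.7 mm and 7.16 degrees, less where a joint would pass 70% of its speed; a pose out of reach is approached as far as the arm can. A call with a number of a shift or a turn outside -1 to 1 is refused whole. A call with a gripper value outside its range is refused whole. "claw" is the finger opening in mm, from 0 to 85.4, set as the call begins (left out, the last holds). The fingers move at their own pace and stop on an object; the grip force is fixed at half the most. Time passes only in rows, so rows that do not move let the fingers close. It gives the time, the measured TCP pose, the force and the opening at its end, in the units of the state.
- readout.read_state(): the state, without advancing time (a new reading comes with each control period).
- eyes.get_image(name): name is "scene" or "top" or "wrist"; returns a dict with "image" (400x640x3 uint8, red, green, blue), "mtx" (3x3 intrinsics, pixels), "k1" (the pictures are not rectified: a ray, as slopes to the right and down, at radius r is drawn at 1 + k1 r^2 times it, then the intrinsics apply), "rvec" (rotation vector, rad) and "tvec" (3), from world to camera coordinates, as OpenCV has them. Camera axes: x right, y down, z forward; pixel columns grow to the right and rows downward; lengths in mm; the calibration is good to about 2 mm. A picture is of the moment at which its call begins. There is no depth.
- finish_job(): hands the job in, once; it reports no verdict.
The state is a dict: "clock": time; "qpos": joint angles; "qd": joint speeds; "tau": joint torques, N m; "eef_pos": TCP position; "tool_rot": TCP orientation; "force": force on the tool from outside, world axes, zero at the start; "torque": the same for the moment, N m; "width": finger opening in mm.
Only numpy, scipy, OpenCV 4.12 (cv2) and the standard library are available. Lean on these libraries where they do the work, as an engineer would, in place of code of your own. Each camera call takes 0.05 s, during which the arm holds its last target. There are 200 camera calls.

### The job

Push the gap gauge's carriage fully home, then swing the latch bar fully round behind it. Then lift the sprung tweezers off their wooden rest, carry them level to the gauge and squeeze them to its 20 mm gap, so that each tip hovers about 15 mm above its own blade, with nothing touching the gauge. Finish while still holding them there, steady at that gap, and leave the piston, the oil filter and the spanner where they are.

Things in the scene. Friction and masses are not known exactly. Their poses are not given: they have to be found in the camera images.
- gauge: Fixed steel gap gauge: base plate 110 (x) x 180 (y) x 12 mm thick, with a rail along its y. Origin: centre of the underside, on the bench. Blades, carriage and latch are on it; its z is up, its x points roughly away from the robot.
- carriage (a joint): Slide of the aluminium carriage in m: 0 fully out, 0.05 fully home at its stop; it moves along the gauge's -y. Starts 0 to 0.018. Friction 2 N; stays where left. A block 40 x 40 mm, its underside 14 and top 28 mm above the bench, centred on gauge x = 0, the moving blade on its -y end; its flat +y (outer) face is to be pushed. The rail under it is 16 mm high.
- carriage_back (a point): Centre of the carriage's outer (+y) face, 22 mm above the bench; at gauge y = +0.0515 when fully out, +0.0015 when home.
- mark_slide (a point): Middle of the top edge of the moving blade (16 mm along x, 3 mm thick, top 40 mm above the bench); at gauge (0, -0.035) when the carriage is home, then 20 mm from the fixed blade.
- mark_fixed (a point): Middle of the top edge of the fixed blade, same size and height, at gauge (0, -0.055).
- latch (a joint): Turn of the latch bar in rad, clockwise from above, about its pivot at gauge (-0.036, 0.010). At 0.30 it points along gauge +y; at 1.87 (its stop, locked) along gauge +x, 3.5 mm behind the home carriage. Starts 0 to 0.3, clear of the carriage's path. Friction 0.05 N m; stays where left. Bar 10 mm wide, 16 to 24 mm above the bench; it strikes a carriage not yet home.
- latch_peg (a point): Centre of the top of the round upright peg at the bar's free end, 61 mm from the pivot: 12 mm diameter, top 60 mm above the bench, to be pinched or pushed; the peg turns with the bar.
- tweezers: Loose steel tweezers (about 0.1 kg) lying level on the rest, tips to their +x: 125 mm long, two strips 12 mm high joined by a round bow at the -x end, opening sideways (y); z up. Origin: midway between the two dark grip plates, on the underside (40 mm above the bench on the rest). The plates (18 mm along x, 14 mm high, at the centre of mass) are to be pinched across y from above.
- leg_left (a joint): Left leg's turn in rad: 0 open (plates 54 mm over their outsides, tips 55 mm apart); 0.17 when parallel: 34 mm over the plates, tip gap 20 mm. The right leg mirrors it. Hinged at tweezers x = -0.060, y = +-0.014. 1 mm less over the plates gives 1.75 mm less at the tips. Sprung open: about 2.7 N on each plate starts them, about 7 N holds the 20 mm gap.
- tip_left (a point): Inner face of the left (+y) tip, at its underside, 105 mm from the hinge (tweezers x = 0.045). The tip gap is the distance between the two tips: 55 mm open, 20 mm wanted; at 20 mm the legs are parallel.
- tip_right (a point): The same point of the right (-y) tip.
- rest: Fixed wooden rest for the tweezers: base 150 x 90 x 8 mm, two cross bars up to 40 mm above the bench: one 33 mm ahead of the plates (8 mm thick, 80 mm wide), one under the bow, with 6 mm lips beside the bow; clear between them. Origin: underside, straight below the tweezers' origin, same heading. Lift the tweezers straight up.
- piston: Loose aluminium engine piston, 82 mm diameter, 58 mm high, standing; origin at the centre of its underside. Leave alone.
- oil_filter: Loose white oil filter can, 76 mm diameter, 86 mm high, standing; origin at the centre of its underside. Leave alone.
- spanner: Loose 170 mm spanner lying flat between the gauge and the rest, along x; origin under its middle. Leave alone.
Not all that is in view belongs to the job. What is shaped like the tweezers but orange or red is not meant.

How it is judged:
By the outcome, as a careful person would: the job done as asked, in the order asked, and still so for the second after the job is handed in, while the arm keeps its last pose, push and grip.
It also fails if it takes over 67 s, if anything falls off the work surface, if the arm or the gripper's body presses on something with over 40 N, if the wrist force passes 120 N, or if a joint passes its speed limit or range.

## Working session

There is one attempt and no reset: what is moved stays moved. The work goes in short steps, Python scripts to look and compute and a tool call to move; the robot and the scene stay as the last step left them, time stands still between calls to the robot, and variables do not carry over. Pictures are saved under pics/ and viewed, about 8 in all and at most 12, crops included, and the job is handed in when it is done.

Besides the shell and the picture viewer there is one more tool, called after "Call:" as name(argument=value, ...), one argument or row to a line, values as JSON. apply_moves: Moves the arm, as the interface text tells. Shifts and turns lie within -1 to 1; 1 stands for 0.04 m of shift or 5 degrees of turn. Its arguments: {"type":"object","properties":{"commands":{"type":"array"},"claw":{"type":"number"}},"required":["commands"]}

```bash
mkdir -p pics
cat > h.py <<'E'
import numpy as np, cv2
from cell import readout, eyes, finish_job
from scipy.spatial.transform import Rotation as Ro
def shot(n):
    d=eyes.get_image(n); return d
def save(d,name,crop=None,sc=1):
    im=d["image"][:,:,::-1]
    if crop: im=im[crop[1]:crop[3],crop[0]:crop[2]]
    if sc!=1: im=cv2.resize(im,None,fx=sc,fy=sc,interpolation=cv2.INTER_CUBIC)
    cv2.imwrite("pics/"+name,im)
def ray(d,uv):
    K=np.array(d["mtx"]);R=cv2.Rodrigues(np.array(d["rvec"],float))[0];t=np.array(d["tvec"],float).ravel()
    p=cv2.undistortPoints(np.array([[uv]],float),K,np.array([d["k1"],0,0,0,0],float))[0,0]
    return -R.T@t, R.T@np.array([p[0],p[1],1])
def onz(d,uv,z):
    c,v=ray(d,uv); return (c+v*(z-c[2])/v[2])
def proj(d,P):
    K=np.array(d["mtx"])
    return cv2.projectPoints(np.array(P,float).reshape(-1,1,3),np.array(d["rvec"],float),np.array(d["tvec"],float),K,np.array([d["k1"],0,0,0,0],float))[0][:,0]
def st():
    s=readout.read_state(); return s
E
python3 - <<'E'
from h import *
import pickle
for n in("top","scene"):
    d=shot(n);pickle.dump(d,open(n+".pkl","wb"));save(d,n+".png",None,1.25);print(n,ray(d,(320,200)))
s=st();print(s);print(d["k1"])
E
```

```text
top (array([ 357.0004309 ,  112.17457196, 1202.9736529 ]), array([ 0.17448026,  0.00150637, -0.98466197]))
scene (array([1002.5316665 ,  540.40605498,  741.75313282]), array([-0.49694323, -0.48610604, -0.71888395]))
{'clock': 0.1, 'qpos': array([ 1.13618904,  0.62927796,  0.03844264,  1.51826762, -0.02697446,
        0.99630577, -0.01999915]), 'qd': array([-0.00067262, -0.0013768 , -0.00158751, -0.00287695, -0.00067357,
       -0.00061741,  0.00032874]), 'tau': array([ 2.37163003e-03, -5.64534974e+01,  1.23030379e+00, -1.93973279e+01,
        1.12476374e-02,  5.46387761e-03, -1.05573636e-05]), 'eef_pos': array([ 234.14599233, -605.75730837,  230.46537801]), 'tool_rot': array([-1.57083547,  0.00174031, -1.2019726 ]), 'force': array([ 0.08103499,  0.29914781, -0.37945667]), 'torque': array([-0.00919048,  0.03828663, -0.03373795]), 'width': 85.6605500320013}
-0.04353423375067039
```

View pics/top.png

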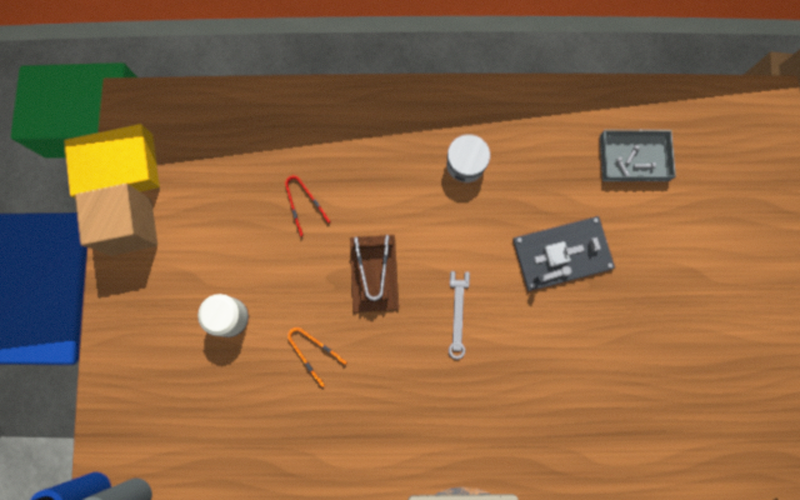

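View pics/scene.png

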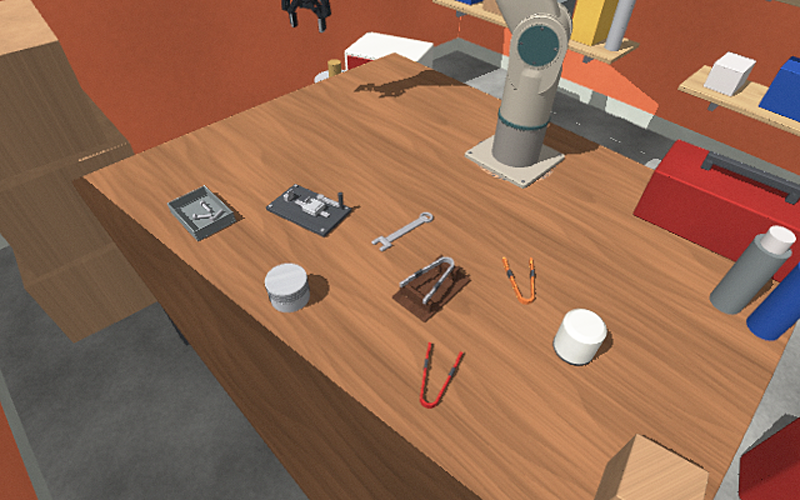

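Top view (1.25× scale): the gauge is at (562,254), the tweezers on their rest at (373,270) with tips toward +x, and the spanner at (458,315). The piston is at (468,158) and the filter at (223,315). Next I'll look at zoomed crops.

Run:
```python
from h import *
import pickle
t=pickle.load(open("top.pkl","rb"));s=pickle.load(open("scene.pkl","rb"))
def cr(d,x0,y0,w,h,W,H): return cv2.resize(d["image"][y0:y0+h,x0:x0+w,::-1],(W,H),interpolation=cv2.INTER_CUBIC)
a=cr(t,405,170,90,68,400,302);b=cr(t,270,180,60,75,240,300);b=cv2.copyMakeBorder(b,0,2,0,160,0)
c=cr(s,205,140,80,52,400,260);e=cr(s,305,195,80,65,320,260);e=cv2.copyMakeBorder(e,0,0,0,80,0)
cv2.imwrite("pics/c.png",np.vstack([np.hstack([a,b]),np.hstack([c,e])]))
im=t["image"].astype(int)
# dark gauge plate
hsv=cv2.cvtColor(t["image"],cv2.COLOR_RGB2HSV)
m=((hsv[...,2]<95)&(hsv[...,1]<110)).astype(np.uint8); m2=np.zeros_like(m); m2[165:240,400:500]=m[165:240,400:500]
c,_=cv2.findContours(m2,0,2);k=max(c,key=cv2.contourArea);r=cv2.minAreaRect(k);bx=cv2.boxPoints(r);print(r,bx)
P=np.array([onz(t,p,12) for p in bx]);print(P.round(1),P.mean(0),[np.linalg.norm(P[i]-P[i-1]) for i in range(4)])
```

```text
((450.19720458984375, 203.25872802734375), (43.726219177246094, 71.79307556152344), 75.42578887939453) [[409.95422 191.1319 ]
 [479.4372  173.06635]
 [490.4402  215.38556]
 [420.9572  233.45111]]
[[ 589.2 -108.6   12. ]
 [ 634.4 -285.    12. ]
 [ 527.4 -305.9   12. ]
 [ 483.9 -131.8   12. ]] [ 558.74177177 -207.8398775    12.        ] [np.float64(107.76293342448099), np.float64(182.07604550801204), np.float64(109.03264042692076), np.float64(179.42419681779805)]
```

View pics/c.png

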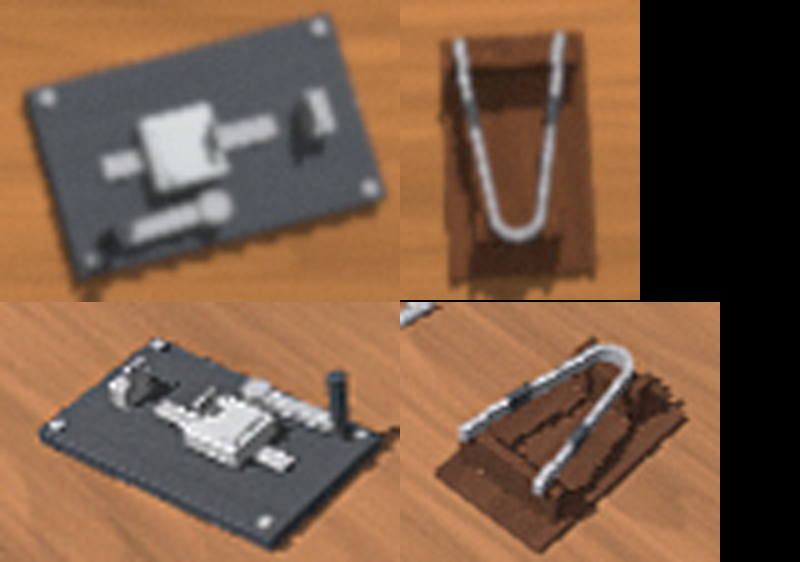

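Run:
```python
from h import *
import pickle
t=pickle.load(open("top.pkl","rb"));s=pickle.load(open("scene.pkl","rb"))
f=lambda x,y:(405+x/400*90,170+y/302*68)
g=lambda x,y:(205+x/5,140+(y-302)/5)
tw=lambda x,y:(270+(x-400)/4,180+y/4)
ts=lambda x,y:(305+(x-400)/4,195+(y-302)/4)
R=Ro.from_euler('z',14.2,degrees=True).as_matrix();o=np.array([558.7,-207.8,0])
G=lambda p:(R.T@(p-o)).round(1)
print("screws",[onz(t,f(*p),12).round(1) for p in[(46,97),(319,27),(370,187),(90,260)]])
print("screws scene",[onz(s,g(*p),12).round(1) for p in[(158,346),(57,427),(265,522)]])
print("carr top back edge mid top",G(onz(t,f(147,155),28)),"front",G(onz(t,f(208,140),28)))
print("fixed",G(onz(t,f(316,100),40)), "scene", G(onz(s,g(122,375),40)))
print("peg scene top",G(onz(s,g(338,376),60)),"peg top view",G(onz(t,f(100,240),60)))
print("pivot",G(onz(t,f(216,207),24)))
for n,d,q,L in(("top",t,tw,[(470,110),(553,107),(518,238),(458,42),(559,36)]),("scene",s,ts,[(582,433),(518,398),(615,352),(540,487),(466,433)])):
    print(n,[onz(d,q(*p),z).round(1) for p,z in zip(L,(54,54,52,52,52))])
```

```text
screws [array([ 587.3, -122. ,   12. ]), array([ 626.7, -277.8,   12. ]), array([ 535.6, -300.9,   12. ]), array([ 495.9, -142.8,   12. ])]
screws scene [array([ 532.6, -299.1,   12. ]), array([ 623.8, -275.9,   12. ]), array([ 583.4, -122.1,   12. ])]
carr top back edge mid top [ 1.7 35.4 28. ] front [ 1.2  0.3 28. ]
fixed [  6.3 -60.1  40. ] scene [ 11.  -55.1  40. ]
peg scene top [-39.2  71.4  60. ] peg top view [-39.   81.6  60. ]
pivot [-35.1   5.8  24. ]
top [array([542.9, 191.1,  54. ]), array([544.5, 141.9,  54. ]), array([467. , 162.5,  52. ]), array([584.4, 198.6,  52. ]), array([587.8, 138.3,  52. ])]
scene [array([539., 194.,  54.]), array([547. , 147.3,  54. ]), array([471.8, 162. ,  52. ]), array([586.6, 203.8,  52. ]), array([589.2, 144. ,  52. ])]
```

```bash
cat >> h.py <<'E'
O=np.array([559.8,-210.5,0]);YAW=14.3
def gw(x,y,z): return O+Ro.from_euler('z',YAW,degrees=True).apply([x,y,z])
def plan(P,yaw,s=None):
    """shift in tool axes (units), turn about tool y (units), residual tilt"""
    s=s or st(); R=Ro.from_euler('xyz',s["tool_rot"])
    T=Ro.from_euler('xyz',[-np.pi/2,0,np.radians(yaw)])
    d=R.inv().apply(np.array(P)-s["eef_pos"])/40
    print("t",s["clock"],"pos",s["eef_pos"].round(1),"rot",np.degrees(s["tool_rot"]).round(2),"F",s["force"].round(1),"w",round(s["width"],1))
    print("shift",d.round(3),"turn",(np.degrees((R.inv()*T).as_rotvec())/5).round(2))
E
python3 -c "
from h import *
plan(gw(0,75,160),YAW-90)"
```

```text
t 0.1 pos [ 234.1 -605.8  230.5] rot [-90.     0.1  -68.87] F [ 0.1  0.3 -0.4] w 85.7
shift [-8.14   1.775 11.379] turn [ 0.    1.37 -0.02]
```

Call:
apply_moves(
  commands=[
    [[-0.58,0.12,0.8,0,0,0],[-0.58,0.12,0.8,0,0,0],[-0.58,0.12,0.8,0,0,0],[-0.58,0.12,0.8,0,0,0],[-0.58,0.12,0.8,0,0,0],[-0.58,0.12,0.8,0,0,0],[-0.58,0.12,0.8,0,0,0],[-0.58,0.12,0.8,0,0,0]],
  ],
  claw=0,
)

```text
clock: 0.77
eef_pos: [403.1, -341.5, 186.2]
tool_rot: [-1.58, -0.002, -1.224]
force: [0.8, -0.3, 0.6]
width: 0.3
```

```bash
python3 -c "
from h import *
plan(gw(0,75,160),YAW-90)"
```

```text
t 0.7667 pos [ 403.1 -341.5  186.2] rot [-90.51  -0.1  -70.15] F [ 0.8 -0.3  0.6] w 0.3
shift [-3.617  0.605  4.985] turn [0.1  1.11 0.03]
```

Call:
apply_moves(
  commands=[
    [[-0.55,0.1,0.76,0,0,0],[-0.55,0.1,0.76,0,0,0],[-0.55,0.1,0.76,0,0,0],[-0.55,0.1,0.76,0,0,0],[-0.55,0.1,0.76,0,0,0],[-0.55,0.1,0.76,0,0,0],[-0.2,0,0.3,0.1,0.6,0],[0,0,0,0,0.5,0]],
  ],
)

```text
clock: 1.43
eef_pos: [546.4, -120.2, 155.8]
tool_rot: [-1.57, 0.006, -1.309]
force: [-0.0, -0.4, 0.1]
width: -0.1
```

```bash
python3 -c "
from h import *
import pickle
plan(gw(0,75,160),YAW-90)
d=shot('wrist');pickle.dump(d,open('w1.pkl','wb'));save(d,'w1.png')
for n,p in(('carr36',(0,36,22)),('peg',(-39,71,60)),('c',(55,90,12)),('c2',(-55,90,12)),('c3',(55,-90,12)),('c4',(-55,-90,12)),('fixed',(0,-55,40)),('piv',(-36,10,24))): print(n,proj(d,gw(*p)).round(0))"
```

```text
t 1.4333 pos [ 546.4 -120.2  155.8] rot [-89.98   0.34 -74.97] F [-0.  -0.4  0.1] w -0.1
shift [ 0.392 -0.108 -0.237] turn [-0.    0.15 -0.07]
carr36 [[384. 203.]]
peg [[346. 263.]]
c [[324. 138.]]
c2 [[322. 254.]]
c3 [[536. 140.]]
c4 [[510. 256.]]
fixed [[499. 212.]]
piv [[410. 242.]]
```

View pics/w1.png

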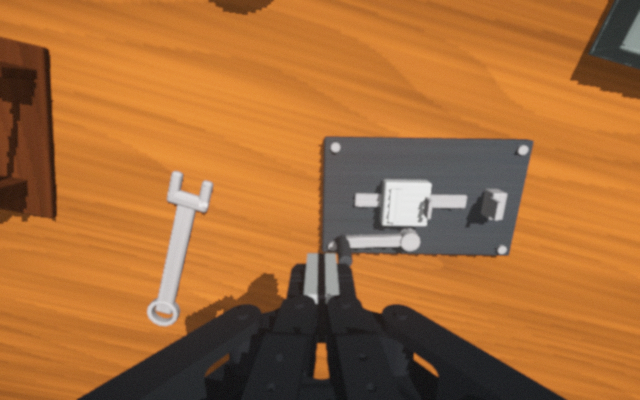

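The wrist view agrees with the estimates: plate corners at (324,138) and (510,256), pivot at (410,242), and the carriage's outer edge near u=384. I'll descend behind the carriage.

Call:
apply_moves(
  commands=[
    [[0.55,0,-0.24,0,0.15,0],[0,0.8,0,0,0,0],[0,0.9,0,0,0,0],[0,0.9,0,0,0,0],[0,0.6,0,0,0,0],[0,0,0,0,0,0]],
  ],
)

```text
clock: 1.98
eef_pos: [544.1, -147.1, 24.9]
tool_rot: [-1.566, 0.001, -1.319]
force: [0.2, 0.3, 0.1]
width: 0.1
```

```bash
python3 -c "
from h import *
plan(gw(0,10,21),YAW-90)"
```

```text
t 1.9833 pos [ 544.1 -147.1   24.9] rot [-8.975e+01  7.000e-02 -7.555e+01] F [0.2 0.3 0.1] w 0.1
shift [ 1.384  0.095 -0.015] turn [-0.05  0.03 -0.01]
```

Call:
apply_moves(
  commands=[
    [[0.2,0.08,0,0,0,0],[0.25,0,0,0,0,0],[0.25,0,0,0,0,0],[0.2,0,0,0,0,0],[0.15,0,0,0,0,0],[0.1,0,0,0,0,0]],
  ],
)

```text
clock: 2.48
eef_pos: [555.6, -195.8, 25.1]
tool_rot: [-1.567, 0.003, -1.318]
force: [-0.9, 1.9, -1.8]
width: -0.1
```

```bash
python3 -c "
from h import *
plan(gw(0,10,21),YAW-90)"
```

```text
t 2.4833 pos [ 555.6 -195.8   25.1] rot [-89.81   0.18 -75.52] F [-0.9  1.9 -1.8] w -0.1
shift [0.131 0.101 0.01 ] turn [-0.04  0.04 -0.04]
```

Call:
apply_moves(
  commands=[
    [[0.06,0.1,0,0,0,0],[0.08,0.05,0,0,0,0],[0.08,0,0,0,0,0],[0.08,0,0,0,0,0]],
  ],
)

```text
clock: 2.82
eef_pos: [558.2, -202.6, 21.7]
tool_rot: [-1.567, 0.012, -1.316]
force: [-2.7, 7.7, 2.3]
width: -0.2
```

```bash
python3 -c "
from h import *
plan(gw(0,10,21),YAW-90)
d=shot('wrist');save(d,'w2.png',(300,100,600,300),2)"
```

```text
t 2.8167 pos [ 558.2 -202.6   21.7] rot [-89.81   0.69 -75.43] F [-2.7  7.7  2.3] w -0.2
shift [-0.049  0.019 -0.01 ] turn [-0.04  0.05 -0.14]
```

View pics/w2.png

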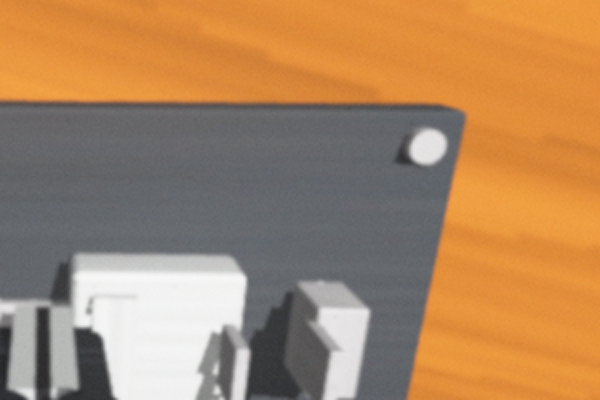

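The crop shows the finger on the carriage and the moving blade near the fixed blade. The force is rising, so I'll push once more to confirm the stop.

Call:
apply_moves(
  commands=[
    [[0.15,0,0,0,0,0],[0.2,0,0,0,0,0],[0.2,0,0,0,0,0]],
  ],
)

```text
clock: 3.12
eef_pos: [558.1, -202.7, 21.8]
tool_rot: [-1.578, 0.044, -1.306]
force: [-6.3, 14.8, 12.5]
width: 0.2
```

```bash
python3 -c "
from h import *
plan(gw(0,10,21),YAW-90)"
```

```text
t 3.1167 pos [ 558.1 -202.7   21.8] rot [-90.39   2.53 -74.82] F [-6.3 14.8 12.5] w 0.2
shift [-0.05   0.022 -0.005] turn [ 0.08  0.18 -0.51]
```

Call:
apply_moves(
  commands=[
    [[-0.5,0,0,0,0,0.5],[-0.3,-0.6,0,0,0,0],[0,-1,0,0,-0.5,0],[0,-0.8,0,0,-1,0],[0,0,0,0,-1,0],[0,0,0,0,-1,0],[0,0,0,0,-1,0],[0,0,0,0,-1,0]],
  ],
)

```text
clock: 3.78
eef_pos: [557.6, -183.0, 126.8]
tool_rot: [-1.531, 0.067, -0.801]
force: [0.0, 0.4, -0.3]
width: -0.1
```

```bash
python3 -c "
from h import *
plan(gw(-60,92,115),YAW-45)
d=shot('scene');import pickle;pickle.dump(d,open('s2.pkl','wb'))
print(proj(d,[gw(-39,71,60),gw(-36,71,60)]))
x,y=203,138;a=cv2.resize(d['image'][138:198,203:293,::-1],None,fx=6,fy=6,interpolation=2);cv2.imwrite('pics/s2.png',a)"
```

```text
t 3.7833 pos [ 557.6 -183.   126.8] rot [-87.73   3.86 -45.91] F [ 0.   0.4 -0.3] w -0.1
shift [-2.185  0.42  -0.615] turn [-0.55 -3.06 -0.71]
[[271.56964507 154.49216218]
 [270.95910437 155.03697321]]
```

View pics/s2.png

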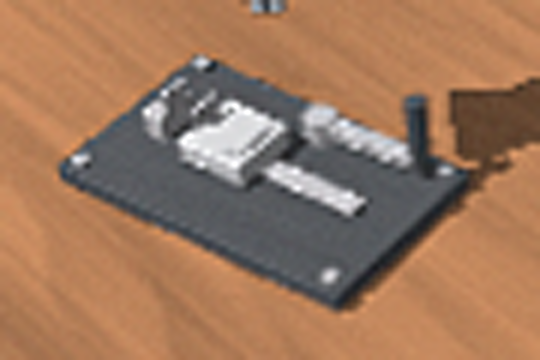

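The carriage is home, and the peg top is at about (272.5,154.7), as predicted. I'll go behind the peg and level the tool.

Call:
apply_moves(
  commands=[
    [[0,0,0,-0.55,-1,-0.7],[0,0,0,0,-1,0],[-0.7,0,-0.1,0,-1,0],[-0.7,0,-0.1,0,0,0],[-0.7,0,-0.1,0,0,0],[0,0,0,0,0,0]],
  ],
)

```text
clock: 4.33
eef_pos: [482.2, -152.1, 127.2]
tool_rot: [-1.577, -0.009, -0.537]
force: [-1.1, 0.5, -1.0]
width: 0.5
```

```bash
python3 -c "
from h import *
plan(gw(-62,94,37),YAW-45)"
```

```text
t 4.3333 pos [ 482.2 -152.1  127.2] rot [-90.36  -0.53 -30.78] F [-1.1  0.5 -1. ] w 0.5
shift [-0.364  2.25   0.314] turn [ 0.07 -0.02  0.11]
```

Call:
apply_moves(
  commands=[
    [[-0.37,0,0.32,0,0,0],[0,0,0,0,0,0],[0,0.7,0,0,0,0],[0,0.8,0,0,0,0],[0,0.7,0,0,0,0],[0,0,0,0,0,0]],
  ],
)

```text
clock: 4.83
eef_pos: [483.5, -138.4, 40.2]
tool_rot: [-1.574, -0.027, -0.549]
force: [0.4, 0.1, -0.3]
width: -0.3
```

Run:
```python
from h import *
plan(gw(-62,94,37),YAW-45)
n=np.array([.707,-.707])
for a in (-3,20,40,60,80,93):
    r=np.radians(a);p=np.array([-36,10])+61*np.array([np.sin(r),np.cos(r)])-12.5*n
    print(a,p.round(1));plan(gw(*p,37),YAW-45)
```

```text
t 4.8333 pos [ 483.5 -138.4   40.2] rot [-90.2   -1.55 -31.45] F [ 0.4  0.1 -0.3] w -0.3
shift [-0.201  0.074 -0.013] turn [ 0.04 -0.15  0.31]
-3 [-48.   79.8]
t 4.8333 pos [ 483.5 -138.4   40.2] rot [-90.2   -1.55 -31.45] F [ 0.4  0.1 -0.3] w -0.3
shift [ 0.298  0.088 -0.011] turn [ 0.04 -0.15  0.31]
20 [-24.   76.2]
t 4.8333 pos [ 483.5 -138.4   40.2] rot [-90.2   -1.55 -31.45] F [ 0.4  0.1 -0.3] w -0.3
shift [0.782 0.099 0.357] turn [ 0.04 -0.15  0.31]
40 [-5.6 65.6]
t 4.8333 pos [ 483.5 -138.4   40.2] rot [-90.2   -1.55 -31.45] F [ 0.4  0.1 -0.3] w -0.3
shift [1.291 0.113 0.501] turn [ 0.04 -0.15  0.31]
60 [ 8.  49.3]
t 4.8333 pos [ 483.5 -138.4   40.2] rot [-90.2   -1.55 -31.45] F [ 0.4  0.1 -0.3] w -0.3
shift [1.819 0.127 0.462] turn [ 0.04 -0.15  0.31]
80 [15.2 29.4]
t 4.8333 pos [ 483.5 -138.4   40.2] rot [-90.2   -1.55 -31.45] F [ 0.4  0.1 -0.3] w -0.3
shift [2.302 0.141 0.244] turn [ 0.04 -0.15  0.31]
93 [16.1 15.6]
t 4.8333 pos [ 483.5 -138.4   40.2] rot [-90.2   -1.55 -31.45] F [ 0.4  0.1 -0.3] w -0.3
shift [2.564 0.149 0.019] turn [ 0.04 -0.15  0.31]
```

Call:
apply_moves(
  commands=[
    [[0.25,0.07,0,0,0,0.3],[0.25,0,0.15,0,0,0],[0.3,0,0.23,0,0,0],[0.28,0,0.1,0,0,0],[0.27,0,0.05,0,0,0],[0.27,0,0,0,0,0],[0.27,0,-0.04,0,0,0]],
  ],
)

```text
clock: 5.42
eef_pos: [554.6, -156.6, 39.7]
tool_rot: [-1.578, 0.019, -0.552]
force: [-1.8, 0.3, -2.3]
width: 0.1
```

Run:
```python
from h import *
plan(gw(15,29,37),YAW-45)
plan(gw(16.1,15.6,37),YAW-45)
```

```text
t 5.4167 pos [ 554.6 -156.6   39.7] rot [-90.41   1.08 -31.6 ] F [-1.8  0.3 -2.3] w 0.1
shift [ 0.559  0.06  -0.305] turn [ 0.08 -0.18 -0.22]
t 5.4167 pos [ 554.6 -156.6   39.7] rot [-90.41   1.08 -31.6 ] F [-1.8  0.3 -2.3] w 0.1
shift [ 0.819  0.056 -0.518] turn [ 0.08 -0.18 -0.22]
```

Call:
apply_moves(
  commands=[
    [[0.2,0,-0.12,0,0,-0.2],[0.2,0,-0.12,0,0,0],[0.18,0,-0.12,0,0,0],[0.15,0,-0.12,0,0,0],[0.12,0,-0.08,0,0,0],[0.12,0,0,0,0,0],[0.15,0,0,0,0,0]],
  ],
)

```text
clock: 6.0
eef_pos: [566.7, -183.5, 42.0]
tool_rot: [-1.574, 0.044, -0.548]
force: [-11.7, 8.0, 10.7]
width: -0.2
```

Run:
```python
from h import *
plan(gw(16.1,15.6,37),YAW-45)
```

```text
t 6.0 pos [ 566.7 -183.5   42. ] rot [-90.2    2.49 -31.39] F [-11.7   8.   10.7] w -0.2
shift [ 0.212  0.115 -0.105] turn [ 0.04 -0.14 -0.5 ]
```

Call:
apply_moves(
  commands=[
    [[0.1,0,-0.1,0,0,-0.5],[0.2,0,-0.1,0,0,0],[0.2,0,0,0,0,0]],
  ],
)

```text
clock: 6.25
eef_pos: [565.3, -186.5, 40.9]
tool_rot: [-1.573, 0.036, -0.542]
force: [-16.1, 9.3, 13.0]
width: -0.2
```

Run:
```python
from h import *
import pickle
plan(gw(16.1,19,37),YAW-45)
d=shot('scene');pickle.dump(d,open('s3.pkl','wb'))
print([( (p-[203,138])*6).round(0) for p in proj(d,[gw(25,10,60),gw(-36,10,24),gw(0,-35,40),gw(0,-55,40),gw(25,10,24),gw(-20,1.5,28),gw(20,1.5,28),gw(15,8,24)])])
a=cv2.resize(d['image'][138:198,203:293,::-1],None,fx=6,fy=6,interpolation=2);cv2.imwrite('pics/s3.png',a)
```

```text
t 6.25 pos [ 565.3 -186.5   40.9] rot [-90.13   2.06 -31.08] F [-16.1   9.3  13. ] w -0.2
shift [0.141 0.094 0.035] turn [ 0.03 -0.07 -0.41]
[array([230., 127.]), array([317., 117.]), array([198., 100.]), array([168.,  87.]), array([240., 183.]), array([283., 122.]), array([232., 165.]), array([250., 171.])]
```

View pics/s3.png

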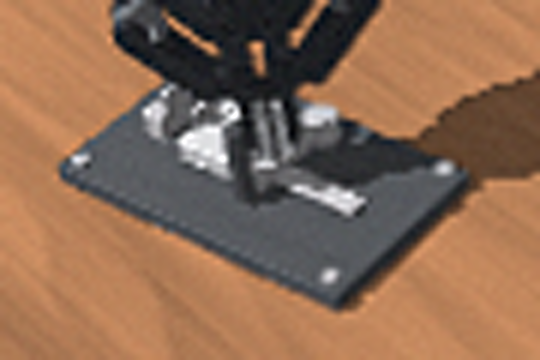

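Call:
apply_moves(
  commands=[
    [[-0.4,0,0,0,0,-0.4],[-0.2,-0.5,0,0,0,0],[0,-1,0,0,0,0],[0,-0.6,0,0,0,0],[-1,0,0,0,0,0],[-1,0,0,0,0,0],[0,0,0,0,0,0]],
  ],
)

```text
clock: 6.88
eef_pos: [473.6, -135.7, 132.3]
tool_rot: [-1.574, -0.002, -0.549]
force: [-1.2, 0.6, 0.9]
width: -0.2
```

Run:
```python
from h import *
import pickle
plan(gw(16.1,19,37),YAW-45)
d=shot('scene');pickle.dump(d,open('s4.pkl','wb'))
t=shot('top');w=shot('wrist')
for n,i in(('s',d),('t',t),('w',w)): print(n,proj(i,[gw(25,10,60),gw(-36,10,24),gw(0,-35,40),gw(0,-55,40)]).round(1).tolist())
a=cv2.resize(d['image'][138:198,203:293,::-1],(600,400),interpolation=2)
cv2.imwrite('pics/s4.png',a)
pickle.dump(w,open('w4.pkl','wb'));pickle.dump(t,open('t4.pkl','wb'))
```

```text
t 6.8833 pos [ 473.6 -135.7  132.3] rot [-90.18  -0.13 -31.44] F [-1.2  0.6  0.9] w -0.2
shift [2.749 2.389 0.157] turn [ 0.04 -0.15  0.03]
s [[241.4, 159.1], [255.8, 157.5], [236.1, 154.7], [231.0, 152.4]]
t [[449.6, 190.2], [453.2, 216.9], [468.2, 197.1], [476.0, 195.0]]
w [[487.3, 209.3], [407.1, 244.4], [483.8, 259.2], [499.0, 274.6]]
```

View pics/s4.png

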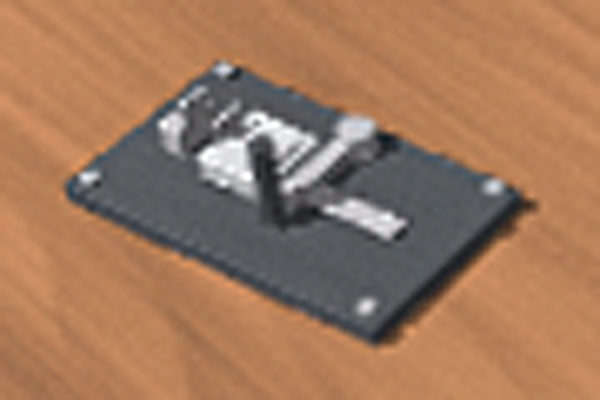

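Peg top at about (242,159.7) px against a locked prediction of (241.4,159.1), and it held firm under about 18 N, so the latch is at its stop. Next I'll go toward the tweezers.

Run:
```python
from h import *
plan([440,165,190],-87)
```

```text
t 7.0333 pos [ 481.6 -139.3  132.6] rot [-90.02  -0.67 -31.58] F [0.6 0.3 0. ] w -0.2
shift [-4.853 -1.495  5.935] turn [-0.06 11.08  0.12]
```

Call:
apply_moves(
  commands=[
    [[0,-0.7,0,0,1,0],[0,-0.6,0,0,1,0],[0,0,0,0,1,0],[0,0,0,0,1,0],[0,0,0,0,1,0],[0,0,0,0,1,0],[0,0,0,0,1,0],[0,0,0,0,1,0]],
  ],
  claw=85,
)

```text
clock: 7.7
eef_pos: [494.2, -148.7, 188.9]
tool_rot: [-1.55, -0.017, -1.29]
force: [-0.1, 0.1, -0.1]
width: 85.0
```

Run:
```python
from h import *
plan([440,165,190],-87)
```

```text
t 7.7 pos [ 494.2 -148.7  188.9] rot [-88.82  -0.98 -73.89] F [-0.1  0.1 -0.1] w 85.0
shift [-7.909 -0.144  0.879] turn [-0.26  2.62  0.17]
```

Call:
apply_moves(
  commands=[
    [[-0.98,0,0,-0.25,0.5,0.2],[-0.98,0,0,0,0.6,0],[-0.98,0,0,0,0.6,0],[-0.98,0,0,0,0.6,0],[-0.98,0,0,0,0.4,0],[-0.98,0,0,0,0,0],[-0.98,0,0,0,0,0],[-0.8,0,0,0,0,0]],
  ],
)

```text
clock: 8.37
eef_pos: [475.7, 150.2, 187.6]
tool_rot: [-1.555, -0.008, -1.57]
force: [0.3, 0.8, -0.7]
width: 85.0
```

Run:
```python
from h import *
import pickle
plan([440,165,190],-87)
d=shot('wrist');pickle.dump(d,open('w5.pkl','wb'))
print(proj(d,[[543,168,52],[543,192,54],[544,142,54],[469,162,52]]).round(0).tolist())
w=pickle.load(open('w4.pkl','rb'))
a=d['image'][60:320,140:500,::-1]
b=w['image'][180:300,380:540,::-1]
cv2.imwrite('pics/w5.png',np.hstack([cv2.resize(a,(540,390)),cv2.copyMakeBorder(cv2.resize(b,(260,195),interpolation=2),0,195,0,0,0)]))
```

```text
t 8.3667 pos [475.7 150.2 187.6] rot [-89.09  -0.48 -89.95] F [ 0.3  0.8 -0.7] w 85.0
shift [-0.371 -0.078 -0.89 ] turn [-0.18 -0.59  0.1 ]
[[298.0, 115.0], [268.0, 115.0], [330.0, 114.0], [307.0, 201.0]]
```

View pics/w5.png

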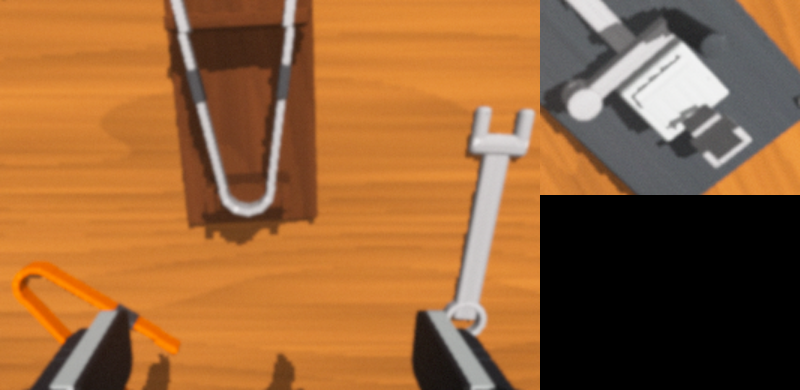

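The inset shows the latch bar lying parallel behind the home carriage with a small gap. The tweezers' plates are at (270.7,117.3) and (330,114.7) px, and the bow is at (305,202).

Run:
```python
from h import *
import pickle
d=pickle.load(open('w5.pkl','rb'))
f=lambda x,y:(140+x/1.5,60+y/1.5)
for n,p,z in(('L',f(196,86),53),('R',f(285,82),53),('bow',f(248,213),52),('tipsL',f(181,10),52),('R',f(291,6),52)): print(n,onz(d,p,z).round(1))
# plate blobs
hsv=cv2.cvtColor(d['image'],cv2.COLOR_RGB2HSV)
m=((hsv[...,1]<70)&(hsv[...,2]<110)).astype(np.uint8);m[:,:255]=0;m[:,345:]=0;m[:95]=0;m[140:]=0
n,_,s,c=cv2.connectedComponentsWithStats(m)
for i in range(1,n):
    if s[i,4]>15: print(s[i],c[i],onz(d,c[i],53).round(1))
plan([543.3,167.5,100],-87)
```

```text
L [540.9 190.3  53. ]
R [543.1 141.9  53. ]
bow [468.4 163.1  52. ]
tipsL [579.  196.4  52. ]
R [581.1 139.1  52. ]
[324  98  10  30 160] [328.29375 114.11875] [543.5 143.3  53. ]
[264 104  13  27 179] [270.1452514  117.15642458] [541.1 190.7  53. ]
t 8.4167 pos [475.9 158.5 187.6] rot [-89.    -0.15 -89.43] F [1.1 7.5 0. ] w 85.0
shift [-0.215  2.217  1.648] turn [-0.2  -0.49  0.04]
```

Call:
apply_moves(
  commands=[
    [[-0.11,0.5,0.5,-0.2,-0.5,0],[-0.11,0.6,0.6,0,0,0],[0,0.6,0.5,0,0,0],[0,0.4,0,0,0,0],[0,0,0,0,0,0]],
  ],
)

```text
clock: 8.83
eef_pos: [551.5, 178.4, 101.7]
tool_rot: [-1.559, 0.002, -1.503]
force: [-0.8, 0.1, 0.1]
width: 85.0
```

Run:
```python
from h import *
plan([543,166.8,70],-87.1)
```

```text
t 8.8333 pos [551.5 178.4 101.7] rot [-89.35   0.11 -86.13] F [-0.8  0.1  0.1] w 85.0
shift [ 0.276  0.79  -0.241] turn [-0.13  0.19 -0.02]
```

Call:
apply_moves(
  commands=[
    [[0.28,0,-0.23,-0.13,0.2,0],[0,0,0,0,0,0],[0,0.3,0,0,0,0],[0,0,0,0,0,0]],
  ],
)

```text
clock: 9.17
eef_pos: [545.0, 163.0, 90.2]
tool_rot: [-1.569, 0.001, -1.526]
force: [-1.7, 0.1, 0.7]
width: 85.1
```

Run:
```python
from h import *
plan([543,166.8,26],-87.1)
```

```text
t 9.1667 pos [545.  163.   90.2] rot [-8.992e+01  7.000e-02 -8.742e+01] F [-1.7  0.1  0.7] w 85.1
shift [-0.095  1.606 -0.048] turn [-0.02 -0.06 -0.01]
```

Call:
apply_moves(
  commands=[
    [[-0.1,0,-0.05,0,-0.06,0],[0,0.4,0,0,0,0],[0,0.4,0,0,0,0],[0,0.4,0,0,0,0],[0,0.3,0,0,0,0],[0,0,0,0,0,0]],
  ],
)

```text
clock: 9.67
eef_pos: [545.1, 170.1, 33.4]
tool_rot: [-1.56, 0.005, -1.518]
force: [0.1, -0.7, -1.2]
width: 85.0
```

Run:
```python
from h import *
plan([543,166.8,26],-87.1)
```

```text
t 9.6667 pos [545.1 170.1  33.4] rot [-89.39   0.31 -86.99] F [ 0.1 -0.7 -1.2] w 85.0
shift [ 0.081  0.183 -0.058] turn [-0.12  0.02 -0.06]
```

Call:
apply_moves(
  commands=[
    [[0.08,0.12,-0.06,-0.12,0,0],[0,0.06,0,0,0,0],[0,0,0,0,0,0],[0,0,0,0,0,0]],
  ],
)

```text
clock: 10.0
eef_pos: [543.3, 167.5, 27.2]
tool_rot: [-1.57, 0.006, -1.517]
force: [-0.7, 0.5, -0.3]
width: 84.8
```

Run:
```python
from h import *
plan([543,166.8,26],-87.1)
d=shot('scene')
a=cv2.resize(d['image'][165:285,285:425,::-1],(700,600),interpolation=2);cv2.imwrite('pics/s6.png',a)
```

```text
t 10.0 pos [543.3 167.5  27.2] rot [-89.94   0.36 -86.93] F [-0.7  0.5 -0.3] w 84.8
shift [ 0.017  0.03  -0.009] turn [-0.01  0.03 -0.07]
```

View pics/s6.png

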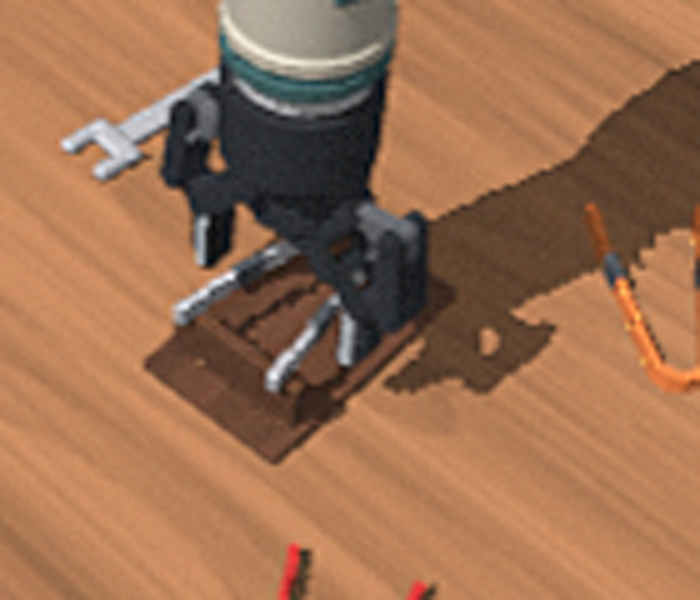

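The fingers straddle both legs at the plates. I'll close to 46 mm to grip.

Call:
apply_moves(
  commands=[
    [[0,0,0,0,0,0],[0,0,0,0,0,0],[0,0,0,0,0,0],[0,0,0,0,0,0],[0,0,0,0,0,0],[0,0,0,0,0,0],[0,0,0,0,0,0],[0,0,0,0,0,0]],
  ],
  claw=45,
)

```text
clock: 10.72
eef_pos: [545.5, 167.9, 30.7]
tool_rot: [-1.564, 0.008, -1.517]
force: [0.2, 0.7, -1.0]
width: 45.1
```

Call:
apply_moves(
  commands=[
    [[0,-0.2,0,0,0,0],[0,-0.2,0,0,0,0],[0,-0.2,0,0,0,0],[0,-0.2,0,0,0,0],[0,-0.3,0,0,0,0],[0,0,0,0,0,0],[0,0,0,0,0,0]],
  ],
)

```text
clock: 11.3
eef_pos: [545.2, 167.7, 79.5]
tool_rot: [-1.564, 0.008, -1.517]
force: [-0.3, 0.3, -0.8]
width: 45.3
```

Run:
```python
from h import *
import pickle
plan([543,166.8,26],-87.1)
print(st()['torque'])
w=shot('wrist');s=shot('scene');pickle.dump((w,s),open('l.pkl','wb'))
a=cv2.resize(s['image'][165:285,285:425,::-1],(400,343),interpolation=2)
b=cv2.resize(w['image'][40:340,150:490,::-1],(389,343),interpolation=2)
cv2.imwrite('pics/l.png',np.hstack([a,b]))
```

```text
t 11.3 pos [545.2 167.7  79.5] rot [-89.61   0.45 -86.93] F [-0.3  0.3 -0.8] w 45.3
shift [ 0.029  1.338 -0.065] turn [-0.08  0.03 -0.09]
[ 0.002306   -0.01133977  0.02074021]
```

View pics/l.png

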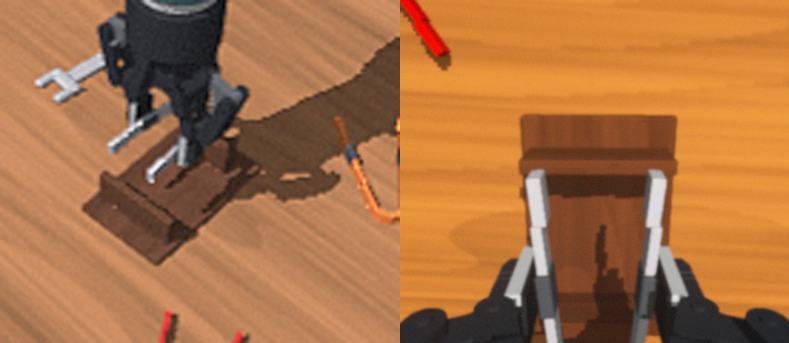

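The tweezers are lifted clear and held. I'll triangulate the tips from these two views and plan the transfer.

```bash
cat >> h.py <<'E'
def tri(d1,u1,d2,u2):
    c1,v1=ray(d1,u1);c2,v2=ray(d2,u2);v1/=np.linalg.norm(v1);v2/=np.linalg.norm(v2)
    A=np.stack([v1,-v2],1);k=np.linalg.lstsq(A,c2-c1,rcond=None)[0]
    a=c1+k[0]*v1;b=c2+k[1]*v2;return ((a+b)/2).round(1),np.linalg.norm(a-b).round(1)
E
python3 - <<'E'
from h import *
import pickle
w,s=pickle.load(open('l.pkl','rb'))
L=(270.6,189.6);R=(373.8,188.7);Ls=(337.5,225.6);Rs=(323.5,216.5)
print(tri(w,L,s,Ls),tri(w,R,s,Rs));print(onz(w,L,100.8),onz(w,R,100.8))
# bright tip profile rows in wrist
g=cv2.cvtColor(w['image'],cv2.COLOR_RGB2HSV)
for v in(195,200,215):
    print(v,np.where((g[v,240:400,1]<60))[0]+240)
T=gw(-45,-45,0);print(T);plan([*T[:2],150],YAW-90)
E
```

```text
(array([587.8, 190.8,  98.3]), np.float64(3.9)) (array([592.4, 151. , 101.7]), np.float64(1.7))
[590.31962617 189.46475136 100.8       ] [592.8211565 150.249638  100.8      ]
195 [260 261 262 263 264 265 266 267 268 269 270 271 272 273 274 275 276 367
 368 369 370 371 372 373 374 375 376 377 378 379 380 381]
200 [259 260 261 262 263 264 265 266 267 268 269 270 271 272 273 274 275 276
 277 366 367 368 369 370 371 372 373 374 375 376 377 378 379 380 381 382]
215 [262 263 264 265 266 267 268 269 270 271 272 273 274 275 276 277 278 364
 365 366 367 368 369 370 371 372 373 374 375 376 377 378 379 380]
[ 527.30924766 -265.22066349    0.        ]
t 11.4 pos [545.2 167.6  79. ] rot [-89.62   0.44 -86.94] F [-0.1  0.6 -1. ] w 45.3
shift [10.768 -1.863 -1.012] turn [-0.08 -2.25 -0.08]
```

Call:
apply_moves(
  commands=[
    [[0,-0.5,0,-0.08,0,0],[0.2,-0.5,0,0,0,0],[0.4,-0.4,0,0,0,0],[0.6,0,-0.1,0,-0.3,0],[0.7,0,-0.1,0,-0.3,0],[0.7,0,-0.1,0,-0.3,0],[0.7,0,-0.1,0,-0.3,0],[0.7,0,-0.1,0,-0.3,0]],
  ],
)

```text
clock: 12.07
eef_pos: [539.3, 10.7, 131.5]
tool_rot: [-1.576, 0.013, -1.363]
force: [0.2, -0.3, -1.0]
width: 44.7
```

Run:
```python
from h import *
plan(gw(-46,-45,130),YAW-90)
```

```text
t 12.0667 pos [539.3  10.7 131.5] rot [-90.31   0.73 -78.12] F [ 0.2 -0.3 -1. ] w 44.7
shift [ 6.689 -0.038 -1.738] turn [ 0.06 -0.48 -0.15]
```

Call:
apply_moves(
  commands=[
    [[0.7,0,-0.2,0,-0.2,0],[0.7,0,-0.2,0,-0.2,0],[0.7,0,-0.2,0,0,0],[0.7,0,-0.2,0,0,0],[0.7,0,-0.2,0,0,0],[0.7,0,-0.2,0,0,0],[0.7,0,-0.2,0,0,0],[0.5,0,-0.1,0,0,0]],
  ],
)

```text
clock: 12.73
eef_pos: [526.5, -226.1, 123.7]
tool_rot: [-1.584, 0.016, -1.327]
force: [0.0, 0.7, -1.4]
width: 45.0
```

Run:
```python
from h import *
plan(gw(-46,-45,85),YAW-90)
```

```text
t 12.7333 pos [ 526.5 -226.1  123.7] rot [-90.75   0.94 -76.05] F [ 0.   0.7 -1.4] w 45.0
shift [ 0.971  0.955 -0.229] turn [ 0.15 -0.07 -0.19]
```

Call:
apply_moves(
  commands=[
    [[0.5,0,-0.1,0.15,-0.07,-0.2],[0.1,0.3,0,0,0,0],[0,0.3,0,0,0,0],[0,0.1,0,0,0,0],[0,0,0,0,0,0],[0,0,0,0,0,0]],
  ],
)

```text
clock: 13.23
eef_pos: [524.9, -257.4, 89.4]
tool_rot: [-1.576, -0.0, -1.331]
force: [-0.1, 0.2, -0.7]
width: 45.0
```

Run:
```python
from h import *
plan(gw(-46,-45,75),YAW-90)
```

```text
t 13.2333 pos [ 524.9 -257.4   89.4] rot [-90.31  -0.   -76.28] F [-0.1  0.2 -0.7] w 45.0
shift [ 0.205  0.361 -0.01 ] turn [ 0.06 -0.12  0.  ]
```

Now fine positioning, and the squeeze to 34 mm.

Call:
apply_moves(
  commands=[
    [[0.2,0.2,0,0.06,-0.12,0],[0,0.1,0,0,0,0],[0,0,0,0,0,0],[0,0,0,0,0,0],[0,0,0,0,0,0],[0,0,0,0,0,0],[0,0,0,0,0,0],[0,0,0,0,0,0]],
  ],
  claw=34,
)

```text
clock: 13.9
eef_pos: [528.9, -262.4, 77.2]
tool_rot: [-1.568, 0.001, -1.315]
force: [0.4, 0.5, -1.3]
width: 34.3
```

Run:
```python
from h import *
import pickle
plan(gw(-46,-45,47),YAW-90)
w=shot('wrist');s=shot('scene');t=shot('top');pickle.dump((w,s,t),open('g.pkl','wb'))
z=st()['eef_pos'][2]+9
g=cv2.cvtColor(w['image'],cv2.COLOR_RGB2HSV)
for n,p in (('tipL',gw(0,-35,z+12)),('tipR',gw(0,-55,z+12)),('slide',gw(0,-35,40)),('fixed',gw(0,-55,40))): print(n,proj(w,p).round(1),proj(s,p).round(1),proj(t,p).round(1))
for v in range(180,216,4):
    x=np.where((g[v,250:400,1]<60)&(g[v,250:400,2]>130))[0]+250; print(v,[(a[0],a[-1]) for a in np.split(x,np.where(np.diff(x)>1)[0]+1) if len(a)])
```

```text
t 13.9 pos [ 528.9 -262.4   77.2] rot [-8.986e+01  5.000e-02 -7.532e+01] F [ 0.4  0.5 -1.3] w 34.3
shift [ 0.06   0.755 -0.083] turn [-0.03  0.08 -0.01]
tipL [[302.8 198.4]] [[233.2 139. ]] [[475.6 192.5]]
tipR [[354.8 198.7]] [[228.  136.8]] [[483.8 190.4]]
slide [[308.3 167.2]] [[236.1 154.7]] [[468.2 197.1]]
fixed [[344.5 167.4]] [[231.  152.4]] [[476. 195.]]
180 [(np.int64(250), np.int64(312)), (np.int64(341), np.int64(362))]
184 [(np.int64(250), np.int64(312))]
188 [(np.int64(250), np.int64(312)), (np.int64(348), np.int64(357))]
192 [(np.int64(250), np.int64(312)), (np.int64(347), np.int64(358))]
196 [(np.int64(282), np.int64(295)), (np.int64(347), np.int64(360))]
200 [(np.int64(282), np.int64(295)), (np.int64(347), np.int64(360))]
204 [(np.int64(250), np.int64(254)), (np.int64(281), np.int64(295)), (np.int64(347), np.int64(360))]
208 [(np.int64(250), np.int64(255)), (np.int64(281), np.int64(296)), (np.int64(347), np.int64(360))]
212 [(np.int64(250), np.int64(255)), (np.int64(282), np.int64(296)), (np.int64(347), np.int64(359))]
```

Call:
apply_moves(
  commands=[
    [[0.07,0.2,-0.1,0,0.08,0],[0,0.2,0,0,0,0],[0,0.15,0,0,0,0],[0,0,0,0,0,0],[0,0,0,0,0,0]],
  ],
)

```text
clock: 14.47
eef_pos: [524.8, -266.8, 52.4]
tool_rot: [-1.569, 0.001, -1.323]
force: [-0.0, -0.9, -1.0]
width: 34.2
```

Run:
```python
from h import *
import pickle
plan(gw(-47,-45.6,47),YAW-90)
w=shot('wrist');s=shot('scene');t=shot('top');pickle.dump((w,s,t),open('g2.pkl','wb'))
z=st()['eef_pos'][2]+8
for n,p in (('tipL',gw(0,-35,z+12)),('tipR',gw(0,-55,z+12)),('slide',gw(0,-35,40)),('fixed',gw(0,-55,40))): print(n,proj(w,p).round(1),proj(s,p).round(1),proj(t,p).round(1))
a=cv2.resize(w['image'][130:230,270:390,::-1],(480,400),interpolation=2)
b=cv2.resize(s['image'][125:165,210:242,::-1],(320,400),interpolation=2)
cv2.imwrite('pics/g2.png',np.hstack([a,b]))
```

```text
t 14.4667 pos [ 524.8 -266.8   52.4] rot [-8.991e+01  7.000e-02 -7.580e+01] F [-0.  -0.9 -1. ] w 34.2
shift [-0.008  0.135  0.019] turn [-0.02 -0.02 -0.01]
tipL [[293.1 186. ]] [[234.5 145.9]] [[472.3 194.5]]
tipR [[345.6 185.9]] [[229.3 143.7]] [[480.3 192.4]]
slide [[298.7 167.8]] [[236.1 154.7]] [[468.2 197.1]]
fixed [[340.7 167.7]] [[231.  152.4]] [[476. 195.]]
```

View pics/g2.png

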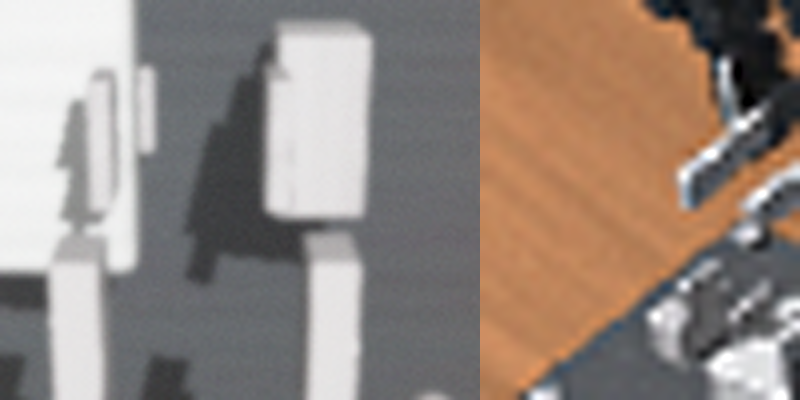

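Run:
```python
from h import *
import pickle
w,s,t=pickle.load(open('g2.pkl','rb'))
G=lambda p:Ro.from_euler('z',-YAW,degrees=True).apply(p-O).round(1)
f=lambda x,y:(270+x/4-.4,130+y/4-.4)
for n,p,z in(('slide top L edge',(88,140),40),('slide R extent',(115,140),40),('slide topnear',(97,212),40),('carr -y edge',(135,200),28),('carr corner x',(120,270),28),('fixed L',(266,140),40),('fixed strip R',(293,140),40),('block R',(368,140),40),('block L upper',(280,40),40),('rail end',(155,110),16),
 ('tipL in',(104,250),72),('tipR in',(307,250),72),('tipL end',(75,258),72),('tipR end',(335,258),72)): print(n,G(onz(w,f(*p),z)))
r=w['image'][165,280:370].astype(int);print(r.sum(1)//3)
r=w['image'][155,280:370].astype(int);print(r.sum(1)//3)
```

```text
slide top L edge [  1.6 -31.7  40. ]
slide R extent [  1.6 -34.9  40. ]
slide topnear [ -7.2 -32.5  40. ]
carr -y edge [ -8.8 -36.4  28. ]
carr corner x [-18.3 -34.3  28. ]
fixed L [  1.5 -52.8  40. ]
fixed strip R [  1.5 -56.   40. ]
block R [  1.5 -64.9  40. ]
block L upper [ 13.2 -54.3  40. ]
rail end [  0.8 -38.7  16. ]
tipL in [ -2.7 -35.8  72. ]
tipR in [ -2.8 -55.4  72. ]
tipL end [ -3.5 -33.   72. ]
tipR end [ -3.6 -58.1  72. ]
[241 241 242 239 229 197 160 147 145 143 150 172 203 223 228 228 224 201
 180 195 222 230 221 200 193 207 217 211 178 138 113 114 111 111 112 112
 111 113 107 106 100  90  72  66  64  67  62  63  65  65  62  65  62  65
  71  93 140 190 218 225 227 223 222 222 227 229 229 229 228 228 224 227
 227 225 226 226 225 224 224 224 214 184 137 112 110 108 107 111 105 108]
[240 239 240 240 240 239 233 214 187 173 181 198 215 223 225 225 214 188
 170 203 228 230 217 196 197 211 219 211 178 132 114 110 112 110 110 109
 109 108 108 113 109 107 109 109 109 107 104  89  74  62  58  62  66  64
  67  86 124 176 212 224 226 226 227 227 230 230 229 228 228 226 227 227
 228 228 227 227 226 224 225 224 217 191 148 117 105 108 109 108 109 109]
```

Measured blade spacing reads about 21.5–22 mm rather than 20, so I'll check it against another frame before trusting "home".

Run:
```python
from h import *
import pickle
def prof(d,z,xs,ys):
    out=0
    g=cv2.cvtColor(d['image'],cv2.COLOR_RGB2GRAY)
    for x in xs:
        p=proj(d,[gw(x,y,z) for y in ys]).astype(np.float32)
        out=out+cv2.remap(g,p[:,0].copy(),p[:,1].copy(),cv2.INTER_LINEAR).ravel().astype(float)/len(xs)
    return out.round(0).astype(int)
ws={'w4':pickle.load(open('w4.pkl','rb')),'g':pickle.load(open('g.pkl','rb'))[0],'g2':pickle.load(open('g2.pkl','rb'))[0],'t4':pickle.load(open('t4.pkl','rb'))}
ys=np.arange(-70,-25,1)
for n,d in ws.items():
    C,_=ray(d,(320,200)); print(n,'cam in gauge',Ro.from_euler('z',-YAW,degrees=True).apply(C-O).round(0))
    print('z40',[f"{int(y)}:{v}" for y,v in zip(ys,prof(d,40,[0,2,4,6],ys))])
ys=np.arange(-10,22,1)
for n in('w4','t4'):
    print(n,'z24 back',[f"{int(y)}:{v}" for y,v in zip(ys,prof(ws[n],26,[-14,-12,-10],ys))])
```

```text
w4 cam in gauge [ -2. 147. 274.]
z40 ['-70:154', '-69:155', '-68:156', '-67:156', '-66:156', '-65:156', '-64:152', '-63:138', '-62:116', '-61:102', '-60:97', '-59:96', '-58:97', '-57:102', '-56:127', '-55:176', '-54:204', '-53:196', '-52:152', '-51:106', '-50:91', '-49:89', '-48:90', '-47:90', '-46:90', '-45:90', '-44:89', '-43:88', '-42:88', '-41:88', '-40:88', '-39:88', '-38:89', '-37:91', '-36:93', '-35:108', '-34:151', '-33:196', '-32:206', '-31:178', '-30:128', '-29:96', '-28:91', '-27:90', '-26:90']
g cam in gauge [ 38. -42. 219.]
z40 ['-70:106', '-69:108', '-68:107', '-67:108', '-66:110', '-65:146', '-64:211', '-63:222', '-62:224', '-61:226', '-60:226', '-59:227', '-58:228', '-57:227', '-56:224', '-55:224', '-54:219', '-53:166', '-52:88', '-51:66', '-50:63', '-49:65', '-48:72', '-47:84', '-46:87', '-45:100', '-44:108', '-43:109', '-42:109', '-41:110', '-40:112', '-39:152', '-38:201', '-37:203', '-36:228', '-35:219', '-34:212', '-33:224', '-32:206', '-31:162', '-30:150', '-29:174', '-28:217', '-27:239', '-26:242']
g2 cam in gauge [ 33. -46. 194.]
z40 ['-70:108', '-69:108', '-68
[... 893 characters left out ...]
34:79', '-33:80', '-32:81', '-31:82', '-30:84', '-29:86', '-28:89', '-27:92', '-26:93']
w4 z24 back ['-10:235', '-9:234', '-8:234', '-7:236', '-6:238', '-5:235', '-4:221', '-3:188', '-2:186', '-1:215', '0:232', '1:229', '2:208', '3:172', '4:133', '5:111', '6:112', '7:147', '8:190', '9:215', '10:221', '11:219', '12:221', '13:222', '14:222', '15:220', '16:203', '17:163', '18:117', '19:93', '20:81', '21:68']
t4 z24 back ['-10:38', '-9:38', '-8:39', '-7:40', '-6:40', '-5:39', '-4:38', '-3:38', '-2:38', '-1:39', '0:39', '1:40', '2:40', '3:40', '4:42', '5:45', '6:48', '7:53', '8:59', '9:66', '10:71', '11:76', '12:78', '13:79', '14:79', '15:79', '16:78', '17:78', '18:78', '19:78', '20:79', '21:79']
```

Run:
```python
from h import *
import pickle
w,s,t=pickle.load(open('g2.pkl','rb'))
s_=st()
def T(R,p): M=np.eye(4);M[:3,:3]=R;M[:3,3]=p;return M
def cam(d): return T(cv2.Rodrigues(np.array(d['rvec'],float))[0],np.array(d['tvec'],float).ravel())
tool=lambda p,r:T(Ro.from_euler('xyz',r,degrees=True).as_matrix(),p)
X=cam(w)@tool([524.8,-266.8,52.4],[-89.91,.07,-75.80]) # tool->cam
# check on w4
w4=pickle.load(open('w4.pkl','rb'));X4=cam(w4)@tool([473.6,-135.7,132.3],[-90.18,-.13,-31.44]);print((X[:3,3]-X4[:3,3]).round(1))
M=X@np.linalg.inv(tool([558.2,-202.6,21.7],[-89.81,.69,-75.43]))
d=dict(w);d['rvec']=cv2.Rodrigues(M[:3,:3])[0];d['tvec']=M[:3,3]
im=cv2.imread('pics/w2.png',0)
ys=np.arange(-66,-26,1)
for x in(0,3,5,7):
    p=((proj(d,[gw(x,y,40) for y in ys])-[300,100]+.5)*2-.5).astype(np.float32)
    v=cv2.remap(im,p[:,0].copy(),p[:,1].copy(),1).ravel()
    print(x,p[[0,-1]].round(0).tolist(),[f"{int(y)}:{k}" for y,k in zip(ys,v)])
a,b=pickle.load(open('s2.pkl','rb')),pickle.load(open('s4.pkl','rb'))
def patch(i,x0,y0,x1,y1): return np.float32(cv2.cvtColor(i['image'],cv2.COLOR_RGB2GRAY)[y0:y1,x0:x1])
for bx in((229,145,243,160),(225,145,240,158),(205,140,225,175)):
    print(bx,cv2.phaseCorrelate(patch(a,*bx),patch(b,*bx)))
print(proj(a,[gw(0,-35,40),gw(0,-33,40)]))
```

```text
[ 7.3 -1.  -0.9]
0 [[389.0, 389.0], [206.0, 386.0]] ['-66:97', '-65:96', '-64:97', '-63:99', '-62:95', '-61:98', '-60:100', '-59:162', '-58:220', '-57:224', '-56:225', '-55:224', '-54:223', '-53:210', '-52:118', '-51:82', '-50:85', '-49:85', '-48:89', '-47:70', '-46:55', '-45:53', '-44:52', '-43:53', '-42:52', '-41:54', '-40:55', '-39:51', '-38:54', '-37:55', '-36:81', '-35:209', '-34:227', '-33:205', '-32:108', '-31:88', '-30:135', '-29:184', '-28:141', '-27:138']
3 [[391.0, 377.0], [207.0, 374.0]] ['-66:98', '-65:98', '-64:101', '-63:98', '-62:100', '-61:97', '-60:100', '-59:168', '-58:222', '-57:224', '-56:225', '-55:227', '-54:227', '-53:218', '-52:120', '-51:85', '-50:85', '-49:84', '-48:84', '-47:84', '-46:84', '-45:72', '-44:53', '-43:56', '-42:52', '-41:58', '-40:54', '-39:54', '-38:58', '-37:57', '-36:83', '-35:207', '-34:226', '-33:204', '-32:103', '-31:92', '-30:92', '-29:164', '-28:150', '-27:134']
5 [[393.0, 369.0], [208.0, 366.0]] ['-66:98', '-65:100', '-64:100', '-63:100', '-62:102', '-61:99', '-60:102', '-59:166', '-58:224', '-57:225', '-56:227', '-55:227', '-54:227',
[... 349 characters left out ...]
63:100', '-62:100', '-61:99', '-60:101', '-59:171', '-58:223', '-57:223', '-56:226', '-55:226', '-54:226', '-53:210', '-52:116', '-51:84', '-50:86', '-49:86', '-48:88', '-47:85', '-46:83', '-45:86', '-44:91', '-43:74', '-42:56', '-41:53', '-40:56', '-39:56', '-38:57', '-37:58', '-36:87', '-35:207', '-34:225', '-33:196', '-32:102', '-31:90', '-30:94', '-29:129', '-28:141', '-27:139']
(229, 145, 243, 160) ((0.09513306870978866, 0.4696546392915506), 1.0541739183002048)
(225, 145, 240, 158) ((0.41284038911456467, 0.5116131478947805), 1.003790660434299)
(205, 140, 225, 175) ((-0.01127887051387333, -0.07320417982785798), 1.024948133031527)
[[236.08212803 154.66993342]
 [236.59204392 154.89428449]]
```

Run:
```python
from h import *
import pickle
w,s,t=pickle.load(open('g2.pkl','rb'))
G=lambda p:Ro.from_euler('z',-YAW,degrees=True).apply(p-O).round(1)
f=lambda x,y:(270+x/4-.4,130+y/4-.4);h=lambda x,y:(210+(x-480)/10-.45,125+y/10-.45)
for zt in range(58,76,2): print(zt,[ (G(onz(w,f(u,260),zt))[0]-G(onz(w,f(u,235),zt-12))[0]).round(1) for u in(80,330)],(G(onz(w,f(104,262),zt))-G(onz(w,f(307,262),zt))).round(1)[1])
for a,b in(((78,260),(748,216)),((78,236),(748,243)),((334,260),(686,176)),((334,236),(687,208))):
    p,e=tri(w,f(*a),s,h(*b));print(G(p),e)
g=cv2.cvtColor(w['image'],cv2.COLOR_RGB2GRAY);print(g[184:202,288],g[184:202,353])
```

```text
58 [np.float64(0.6), np.float64(0.5)] 22.0
60 [np.float64(0.6), np.float64(0.6)] 21.6
62 [np.float64(0.6), np.float64(0.6)] 21.3
64 [np.float64(0.7), np.float64(0.7)] 21.0
66 [np.float64(0.7), np.float64(0.7)] 20.6
68 [np.float64(0.8), np.float64(0.7)] 20.4
70 [np.float64(0.8), np.float64(0.8)] 20.0
72 [np.float64(0.9), np.float64(0.8)] 19.6
74 [np.float64(0.9), np.float64(0.9)] 19.4
[ -4.8 -32.8  69.8] 0.7
[ -3.9 -32.6  61. ] 1.3
[ -4.3 -57.   74.6] 3.0
[ -4.7 -58.6  62.1] 1.4
[147 156 165 171 170 173 173 176 177 174 180 198 216 228 229 229 230 229] [162 120 111 121 145 166 172 175 174 177 181 200 217 228 228 229 229 228]
```

Frames during the push show the blades 19.8 mm apart (home), but later frames show about 21.4. The carriage crept back about 1.5 mm after release. The clearance behind the latch allows a gentle nudge: I'll set the right leg's outer side beside the moving blade and push it home softly.

Call:
apply_moves(
  commands=[
    [[-0.4,-0.1,0.1,0,0,0],[-0.4,0,0.05,0,0,0],[-0.05,0,0,0,0,0],[0,0,0,0,0,0]],
  ],
)

```text
clock: 14.95
eef_pos: [523.2, -231.7, 57.8]
tool_rot: [-1.567, -0.001, -1.324]
force: [-0.4, -0.8, -1.1]
width: 34.0
```

Run:
```python
from h import *
plan(gw(-41.5,-10.5,28),YAW-90)
```

```text
t 14.95 pos [ 523.2 -231.7   57.8] rot [-8.977e+01 -7.000e-02 -7.583e+01] F [-0.4 -0.8 -1.1] w 34.0
shift [-0.025  0.744 -0.024] turn [-0.05 -0.03  0.01]
```

Call:
apply_moves(
  commands=[
    [[-0.02,0.2,-0.02,0,0,0],[0,0.2,0,0,0,0],[0,0.2,0,0,0,0],[0,0.1,0,0,0,0],[0,0,0,0,0,0],[0,0,0,0,0,0]],
  ],
)

```text
clock: 15.45
eef_pos: [522.0, -233.0, 25.9]
tool_rot: [-1.568, -0.002, -1.324]
force: [-0.2, -0.4, -1.8]
width: 33.8
```

```bash
cat >> h.py <<'E'
def prof(d,z,xs,ys):
    out=0;g=cv2.cvtColor(d['image'],cv2.COLOR_RGB2GRAY)
    for x in xs:
        p=proj(d,[gw(x,y,z) for y in ys]).astype(np.float32)
        out=out+cv2.remap(g,p[:,0].copy(),p[:,1].copy(),1).ravel().astype(float)/len(xs)
    return ' '.join(f"{y:g}:{int(v)}" for y,v in zip(ys,out))
E
python3 - <<'E'
from h import *
plan(gw(-41.5,-15,28),YAW-90)
w=shot('wrist')
print(prof(w,40,[4,5,6,7],np.arange(-60,-15,1)))
print('tip plane47',prof(w,47,[-6,-5,-4],np.arange(-45,5,1)))
E
```

```text
t 15.45 pos [ 522.  -233.    25.9] rot [-89.82  -0.14 -75.89] F [-0.2 -0.4 -1.8] w 33.8
shift [ 0.065 -0.051  0.018] turn [-0.04 -0.04  0.03]
-60:233 -59:234 -58:236 -57:236 -56:235 -55:235 -54:235 -53:210 -52:111 -51:98 -50:99 -49:99 -48:101 -47:92 -46:70 -45:68 -44:69 -43:70 -42:79 -41:96 -40:101 -39:118 -38:121 -37:122 -36:121 -35:125 -34:204 -33:235 -32:230 -31:150 -30:120 -29:155 -28:166 -27:169 -26:229 -25:248 -24:248 -23:248 -22:248 -21:249 -20:249 -19:249 -18:249 -17:249 -16:249
tip plane47 -45:65 -44:66 -43:67 -42:66 -41:68 -40:68 -39:67 -38:70 -37:74 -36:88 -35:111 -34:119 -33:147 -32:231 -31:239 -30:232 -29:211 -28:192 -27:210 -26:237 -25:238 -24:238 -23:236 -22:162 -21:142 -20:155 -19:155 -18:156 -17:155 -16:164 -15:231 -14:247 -13:247 -12:247 -11:247 -10:248 -9:248 -8:246 -7:245 -6:248 -5:249 -4:249 -3:236 -2:192 -1:236 0:238 1:238 2:238 3:197 4:138
```

Call:
apply_moves(
  commands=[
    [[0.06,0,0,0,0,0],[0.05,0,0,0,0,0],[0.04,0,0,0,0,0],[0.03,0,0,0,0,0],[0.0,0,0,0,0,0]],
  ],
)

```text
clock: 15.92
eef_pos: [523.1, -238.8, 26.2]
tool_rot: [-1.569, 0.001, -1.323]
force: [-1.0, -0.1, -1.3]
width: 34.1
```

Run:
```python
from h import *
plan(gw(-41.5,-18,26),YAW-90)
w=shot('wrist')
print(prof(w,40,[4,5,6,7],np.arange(-54,-25,1)))
print('tip plane46',prof(w,46,[-6,-5,-4],np.arange(-38,-16,1)))
```

```text
t 15.9167 pos [ 523.1 -238.8   26.2] rot [-8.990e+01  4.000e-02 -7.581e+01] F [-1.  -0.1 -1.3] w 34.1
shift [-0.008  0.004  0.026] turn [-0.02 -0.02 -0.01]
-54:233 -53:204 -52:109 -51:98 -50:99 -49:100 -48:88 -47:70 -46:69 -45:70 -44:70 -43:82 -42:96 -41:105 -40:120 -39:122 -38:121 -37:123 -36:167 -35:232 -34:233 -33:187 -32:118 -31:150 -30:157 -29:194 -28:244 -27:248 -26:248
tip plane46 -38:78 -37:102 -36:118 -35:187 -34:236 -33:236 -32:236 -31:237 -30:238 -29:237 -28:192 -27:135 -26:153 -25:152 -24:153 -23:154 -22:182 -21:241 -20:246 -19:247 -18:247 -17:247
```

The blade edges are now about 19.5–20 mm apart, so it's home. I'll back off gently, rise and check that it stays.

Call:
apply_moves(
  commands=[
    [[-0.06,0,0,0,0,0],[-0.08,0,0,0,0,0],[0,-0.2,0,0,0,0],[0,-0.3,0,0,0,0],[0,-0.25,0,0,0,0],[0,0,0,0,0,0]],
  ],
)

```text
clock: 16.47
eef_pos: [522.8, -235.1, 59.9]
tool_rot: [-1.567, -0.004, -1.325]
force: [0.3, 0.8, -0.5]
width: 34.5
```

Run:
```python
from h import *
plan(gw(-42,-44.4,60),YAW-90)
w=shot('wrist')
print(prof(w,40,[4,5,6,7],np.arange(-68,-25,1)))
```

```text
t 16.4667 pos [ 522.8 -235.1   59.9] rot [-89.76  -0.2  -75.91] F [ 0.3  0.8 -0.5] w 34.5
shift [0.743 0.001 0.001] turn [-0.05 -0.04  0.04]
-68:109 -67:109 -66:110 -65:110 -64:109 -63:124 -62:199 -61:226 -60:228 -59:230 -58:230 -57:229 -56:230 -55:229 -54:227 -53:189 -52:108 -51:93 -50:94 -49:90 -48:71 -47:64 -46:65 -45:67 -44:77 -43:100 -42:108 -41:110 -40:113 -39:113 -38:115 -37:118 -36:174 -35:226 -34:226 -33:174 -32:115 -31:142 -30:150 -29:197 -28:239 -27:244 -26:244
```

Call:
apply_moves(
  commands=[
    [[0.25,0,0,-0.05,-0.04,0.04],[0.25,0,0,0,0,0],[0.15,0.05,0,0,0,0],[0,0.1,0,0,0,0],[0,0.05,0,0,0,0],[0,0,0,0,0,0],[0,0,0,0,0,0]],
  ],
)

```text
clock: 17.1
eef_pos: [529.1, -265.1, 50.0]
tool_rot: [-1.572, -0.0, -1.324]
force: [-0.1, -0.2, -1.3]
width: 34.1
```

```bash
cat > chk.py <<'E'
from h import *
plan(gw(-42.5,-44.0,47.7),YAW-90)
w=shot('wrist');zt=st()['eef_pos'][2]+7.3+12
print('blades',prof(w,40,[6,7,8],np.arange(-66,-28,1)))
print('tips',prof(w,zt,[-10,-8,-6],np.arange(-65,-25,1)))
for y in(-32,-58): 
    xs=np.arange(-10,10,1);g=cv2.cvtColor(w['image'],cv2.COLOR_RGB2GRAY)
    p=proj(w,[gw(x,y,zt) for x in xs]).astype(np.float32);print('tip x',y,' '.join(f"{x}:{int(v)}" for x,v in zip(xs,cv2.remap(g,p[:,0].copy(),p[:,1].copy(),1).ravel())))
E
python3 chk.py
```

```text
t 17.1 pos [ 529.1 -265.1   50. ] rot [-9.008e+01 -2.000e-02 -7.583e+01] F [-0.1 -0.2 -1.3] w 34.1
shift [-0.033  0.056  0.018] turn [ 0.02 -0.03  0.  ]
blades -66:110 -65:148 -64:217 -63:226 -62:227 -61:229 -60:228 -59:228 -58:230 -57:230 -56:221 -55:222 -54:217 -53:159 -52:80 -51:65 -50:64 -49:73 -48:100 -47:110 -46:111 -45:111 -44:111 -43:112 -42:110 -41:112 -40:129 -39:179 -38:222 -37:224 -36:199 -35:222 -34:219 -33:174 -32:173 -31:232 -30:242 -29:242
tips -65:106 -64:106 -63:106 -62:105 -61:108 -60:165 -59:226 -58:229 -57:230 -56:228 -55:168 -54:102 -53:105 -52:105 -51:106 -50:107 -49:107 -48:106 -47:107 -46:106 -45:105 -44:97 -43:88 -42:86 -41:89 -40:93 -39:102 -38:107 -37:96 -36:99 -35:144 -34:218 -33:229 -32:230 -31:230 -30:209 -29:102 -28:87 -27:81 -26:68
tip x -32 -10:230 -9:230 -8:231 -7:230 -6:230 -5:230 -4:231 -3:231 -2:230 -1:230 0:227 1:188 2:178 3:189 4:238 5:242 6:236 7:237 8:242 9:244
tip x -58 -10:230 -9:230 -8:229 -7:230 -6:230 -5:228 -4:229 -3:230 -2:231 -1:230 0:229 1:187 2:178 3:192 4:228 5:228 6:228 7:228 8:229 9:228
```

Call:
apply_moves(
  commands=[
    [[-0.02,0.06,0.01,0,0,0],[0,0,0,0,0,0],[0,0,0,0,0,0],[0,0,0,0,0,0],[0,0,0,0,0,0]],
  ],
)

```text
clock: 17.57
eef_pos: [529.0, -262.2, 47.0]
tool_rot: [-1.573, 0.001, -1.321]
force: [0.1, -0.9, -1.1]
width: 34.1
```

```bash
python3 chk.py
python3 - <<'E'
from h import *
w=shot('wrist');s=shot('scene')
# tip-end faces in scene: vertical profile
g=cv2.cvtColor(s['image'],cv2.COLOR_RGB2GRAY);h=cv2.cvtColor(s['image'],cv2.COLOR_RGB2HSV)[...,1]
for n,y in(('R',-57.5),('L',-32)):
    for x in(0,-3):
        print(n,x,proj(s,gw(x,y,55)).round(1),[(z,int(g[int(round(v)),int(round(u))]),int(h[int(round(v)),int(round(u))])) for z in range(44,76,2) for u,v in proj(s,gw(x,y,z))])
print(st()['qd'].round(4))
E
```

```text
t 17.5667 pos [ 529.  -262.2   47. ] rot [-9.013e+01  7.000e-02 -7.571e+01] F [ 0.1 -0.9 -1.1] w 34.1
shift [ 0.037 -0.018  0.003] turn [ 0.03 -0.   -0.01]
blades -66:111 -65:119 -64:198 -63:227 -62:227 -61:229 -60:229 -59:229 -58:230 -57:231 -56:229 -55:228 -54:223 -53:168 -52:90 -51:68 -50:67 -49:66 -48:87 -47:109 -46:110 -45:111 -44:111 -43:113 -42:113 -41:112 -40:115 -39:158 -38:217 -37:231 -36:210 -35:226 -34:223 -33:175 -32:160 -31:223 -30:242 -29:243
tips -65:105 -64:106 -63:106 -62:105 -61:106 -60:106 -59:106 -58:109 -57:186 -56:229 -55:230 -54:230 -53:227 -52:147 -51:104 -50:107 -49:107 -48:107 -47:108 -46:108 -45:106 -44:104 -43:106 -42:103 -41:88 -40:79 -39:83 -38:91 -37:99 -36:94 -35:89 -34:93 -33:104 -32:164 -31:227 -30:230 -29:231 -28:230 -27:194 -26:94
tip x -32 -10:171 -9:168 -8:164 -7:161 -6:159 -5:159 -4:166 -3:161 -2:159 -1:162 0:165 1:162 2:162 3:170 4:209 5:231 6:174 7:190 8:210 9:232
tip x -58 -10:110 -9:109 -8:110 -7:111 -6:109 -5:110 -4:110 -3:112 -2:111 -1:109 0:114 1:190 2:227 3:228 4:228 5:228 6:227 7:228 8:228 9:228
R 0 [[229.6 148.2]] [(44, 109, 75), (46,
[... 360 characters left out ...]
 162, 39), (60, 194, 22), (62, 194, 22), (64, 238, 18), (66, 238, 18), (68, 180, 50), (70, 180, 50), (72, 137, 142), (74, 137, 142)]
L 0 [[236.1 151.1]] [(44, 184, 9), (46, 115, 9), (48, 86, 19), (50, 87, 20), (52, 87, 20), (54, 109, 11), (56, 109, 11), (58, 133, 11), (60, 133, 11), (62, 141, 9), (64, 141, 9), (66, 194, 13), (68, 194, 13), (70, 104, 78), (72, 104, 78), (74, 142, 149)]
L -3 [[236.8 150.6]] [(44, 115, 9), (46, 115, 9), (48, 82, 23), (50, 82, 23), (52, 178, 7), (54, 178, 7), (56, 156, 5), (58, 156, 5), (60, 124, 10), (62, 141, 9), (64, 194, 13), (66, 194, 13), (68, 154, 14), (70, 154, 14), (72, 133, 153), (74, 136, 143)]
[ 0.0006  0.0004  0.0018 -0.0003  0.0012 -0.0022  0.0002]
```

Call:
apply_moves(
  commands=[
    [[0.055,-0.01,0,0,0,0],[0,0,0,0,0,0],[0,0,0,0,0,0],[0,0,0,0,0,0],[0,0,0,0,0,0],[0,0,0,0,0,0]],
  ],
)

```text
clock: 18.22
eef_pos: [529.8, -265.2, 47.8]
tool_rot: [-1.573, 0.0, -1.322]
force: [-0.5, -0.5, -0.0]
width: 33.8
```

```bash
python3 chk.py
```

```text
t 18.2167 pos [ 529.8 -265.2   47.8] rot [-9.010e+01  3.000e-02 -7.575e+01] F [-0.5 -0.5 -0. ] w 33.8
shift [-0.04   0.002  0.003] turn [ 0.02 -0.01 -0.01]
blades -66:109 -65:146 -64:219 -63:226 -62:226 -61:229 -60:228 -59:229 -58:230 -57:231 -56:234 -55:227 -54:219 -53:159 -52:81 -51:66 -50:65 -49:72 -48:101 -47:110 -46:111 -45:112 -44:112 -43:112 -42:112 -41:113 -40:124 -39:175 -38:225 -37:221 -36:206 -35:224 -34:218 -33:174 -32:174 -31:233 -30:242 -29:242
tips -65:107 -64:106 -63:105 -62:105 -61:109 -60:191 -59:228 -58:230 -57:230 -56:225 -55:141 -54:104 -53:106 -52:106 -51:107 -50:106 -49:107 -48:108 -47:107 -46:103 -45:91 -44:78 -43:77 -42:77 -41:90 -40:100 -39:105 -38:108 -37:97 -36:104 -35:169 -34:226 -33:230 -32:230 -31:230 -30:185 -29:91 -28:82 -27:76 -26:68
tip x -32 -10:230 -9:231 -8:231 -7:230 -6:231 -5:230 -4:231 -3:230 -2:230 -1:231 0:232 1:219 2:180 3:180 4:212 5:240 6:231 7:237 8:240 9:244
tip x -58 -10:230 -9:230 -8:230 -7:229 -6:230 -5:229 -4:229 -3:230 -2:230 -1:230 0:230 1:223 2:180 3:176 4:210 5:229 6:229 7:229 8:229 9:229
```

```bash
python3 -c "
from h import *
s=st();print(s['clock'],s['eef_pos'].round(1),s['force'].round(1),round(s['width'],1),np.abs(s['qd']).max().round(4))
print(finish_job())"
```

```text
18.2667 [ 529.8 -265.2   47.8] [ 0.6 -0.7 -0.7] 33.9 0.0011
the job is handed in; nothing more can be done
None
```

The job is handed in at 18.3 s. The arm is still holding the tweezers at the 20 mm gap, with each tip above its own blade.

**What I did**
- I pushed the carriage to its stop, then swung the latch bar until it stopped against about 18 N. The peg was then within about 1 mm of its locked position in the scene view.
- I lifted the tweezers, carried them level to the gauge and squeezed them to 34 mm over the plates.

**Disagreement: carriage**
- After latching, the blades measured about 21.4 mm apart. A frame taken during the push had shown 19.8 mm, so the carriage had crept back about 1.5 mm.
- I nudged it home again with the outer side of the right tweezers leg, with the latch already closed. So the carriage was last seated after the latch, not before it. The spacing then read about 19.6 mm with the tool backed off.

**Last checks**

| Check | Reading |
|---|---|
| Tip gap | about 20.1 mm (33.9 mm over the plates) |
| Tips relative to blade centres | within about 0.6 mm sideways and about 1 mm along the blade |
| Tip height above the blades | about 15 mm, uncertain by 1–2 mm |
| Wrist force | about 1 N, arm still |

I did not re-check the latch angle by camera after the nudge. I did not touch the piston, oil filter or spanner, but I did not re-measure their positions at the end.

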